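Change the water line over with two ball valves

TASK

Change the water line over from the blue valve to the orange one, pushing each lever round by its side with a fingertip, without pinching it: first close the blue valve fully (lever square across its pipe, at its stop), and only then open the orange valve fully (lever in line with its pipe, at its stop). Leave the blue valve closed, and leave the cups, bottle, fittings and tools standing or lying where they are.

Things in the scene. Friction and masses are not known exactly. Their poses are not given: they have to be found in the camera images.
- blue_lever (a joint): angle of the blue lever, rad, growing counter-clockwise from above. 0 = open: arm along the pipe, to +y of blue_pivot. 1.571 = closed: arm square across the pipe, to -x of blue_pivot. Vertical axis, hard stops at both ends, stays where left (friction 0.25 N m, some 3 N at the push point). Starts open or partly throttled (0 to 0.5).
- blue_valve: fixed blue valve: white pipe 32 mm thick along its y, axis 60 mm high, 170 mm long, turned down into 64 mm round flanges at both ends; two blue rings, grey valve body (top 84 mm high). Origin on the table under the pivot. The two valves stand side by side, 26 cm or more apart, in either order.
- blue_pivot (a point): fixed point on the vertical axis of the blue lever, at mid-height of its arm, 110 mm above the table. z up, y along the white pipe below, x pointing away from the robot (yaw up to 0.3 rad).
- blue_tip (a point): outer end of the blue lever arm, 115 mm from the pivot, at mid-height; +y points outward along the arm. Arm: straight bar 16 mm wide, 100 to 123 mm above the table, hub 32 mm round. Push its side 60 to 110 mm from the pivot; below it is free air down to the pipe (top 76 mm, rings to 81 mm) or the table.
- orange_lever (a joint): angle of the orange lever, rad, growing counter-clockwise from above. 0 = open: arm along the pipe, to +y of orange_pivot. 1.571 = closed: arm square across the pipe, to -x of orange_pivot. Vertical axis, hard stops at both ends, stays where left (friction 0.25 N m, some 3 N at the push point). Starts closed or nearly so (1.45 to 1.57).
- orange_valve: fixed orange valve: white pipe 32 mm thick along its y, axis 60 mm high, 170 mm long, turned down into 64 mm round flanges at both ends; two orange rings, grey valve body (top 84 mm high). Origin on the table under the pivot. The two valves stand side by side, 26 cm or more apart, in either order.
- orange_pivot (a point): fixed point on the vertical axis of the orange lever, at mid-height of its arm, 110 mm above the table. z up, y along the white pipe below, x pointing away from the robot (yaw up to 0.3 rad).
- orange_tip (a point): outer end of the orange lever arm, 115 mm from the pivot, at mid-height; +y points outward along the arm. Arm: straight bar 16 mm wide, 100 to 123 mm above the table, hub 32 mm round. Push its side 60 to 110 mm from the pivot; below it is free air down to the pipe (top 76 mm, rings to 81 mm) or the table.
- cup_a: loose clear plastic cup, 56 mm across, 70 mm tall, near the blue valve; origin at the centre of its underside, z up. A bystander.
- cup_b: loose clear plastic cup, 56 mm across, 70 mm tall, near the orange valve; origin at the centre of its underside, z up. A bystander.
- sample_bottle: loose white bottle with red cap, 48 mm across, 120 mm tall, beyond the orange valve's pipe; origin at the centre of its underside. A bystander.
- tee: loose white pipe tee lying flat, 70 x 56 x 36 mm; origin on its underside. A bystander.
- sensor: loose black sensor block with a red window, 30 x 73 x 35 mm; origin on its underside. A bystander.
- screwdriver: screwdriver lying on the table near the conveyor; origin on its underside. A bystander.
- spanner: spanner lying on the table to the robot's right; origin on its underside. A bystander.
Mind the look-alikes: they are no part of the job. What is shaped like the blue_valve but red is not meant.

How it is judged:
By the outcome, as a careful person would: the job done as asked, in the order asked, and still so for the second after the job is handed in, with the robot touching nothing.
It also fails if it takes over 58 s, if anything falls off the work surface, if the arm or the gripper's body presses on something with over 40 N, if the wrist force passes 120 N, or if a joint passes its speed limit or range.

ROBOT

A 6-joint arm with a two-finger parallel gripper is mounted at the origin on the work surface. World frame = base frame: x ahead of the robot, y to its left, z up, the work surface at z = 0. Lengths are in m, angles in degrees, forces in N, time in s.
With the tool pointing down it reaches from about 0.25 to 0.775 m from the base axis. Payload 4 kg.
Tool frame: the origin (TCP) lies on the centre line of the jaws, within the pads' length; the fingertips stand 25 mm ahead of it and the grasp point (between the pads) lies 6 mm ahead of it; z points along the fingers, y is the line along which they close (so a half turn about z gives the same grasp; the last joint's range is limited). The gripper opens to 94 mm and grips with 3 to 60 N. Pads are 16 mm wide; open, the fingers measure 119 mm over their backs; the gripper's body (75 mm by 177 mm) begins 78 mm behind the grasp point.
Start: joints at [-72.141, 4.996, 78.535, -0, 96.463, -5.907], TCP at [0.222, -0.503, 0.202] pointing down, gripper open.
Joint ranges: [-177.83, 177.83], [-43.37, 116.18], [15.69, 146.23], [-61.86, 241.86], [9.47, 152.12], [-147.06, 147.06]. Speed limits (degrees/s): [159.86, 159.86, 180, 180, 180, 180].

INTERFACE

Orientations are given as [roll, pitch, yaw] about the fixed x, y, z axes, in that order (R = Rz(yaw) Ry(pitch) Rx(roll)).
In Python, from bench import * gives the robot as it stands.
- The arm moves only by the tool send_rows, never from a script. Its argument "increments" is a list of rows, each a list of 2 entries, a list of its own where there are three numbers: the shift along the world's x, y, z in cm, then the turn about the world's z in degrees. In form: [[[dx, dy, dz], spin], ...]. A call has 1 to 10 rows; each row shifts and turns the commanded pose from where the row before left it; what a row does not reach is not made up. A row lasts 1/12 s, in which the tool goes at most 41.7 mm and 7.16 degrees, less where a joint would pass 70% of its speed; a pose out of reach is approached as far as the arm can. A call is refused whole if a number of a shift passes 4.17 or a number of a turn 7.16, either way. A call with a gripper value outside its range is refused whole. "grip" is the finger opening in cm, from 0 to 9.4, set as the call begins (left out, the last holds). The fingers move at their own pace and stop on an object; "newtons" is the grip in N (left out, the last holds). Time passes only in rows, so rows that do not move let the fingers close. It gives the time, the measured TCP pose, the force, the opening and the grip force at its end, in the units of the state.
- read_state(): the state, without advancing time (a new reading comes with each control period).
- grab_frame(name): name is "side" or "top" or "wrist"; returns (picture, depth): 384x512x3 uint8, red, green, blue; 384x512 float32, m along the optical axis (not along the pixel's ray), 0 where there is no reading.
- camera_params(name): a dict with "fx", "fy", "cx", "cy" (pixels), "cam_to_world" (4x4, takes a point from camera to world coordinates). Camera axes: x right, y down, z forward; pixel columns grow to the right and rows downward; lengths in m; the calibration is good to about 2 mm. The wrist camera is an equidistant fisheye: a pixel r from the principal point sees the ray r / f radians off the axis. A picture is of the moment at which its call begins: read the wrist's pose just before it. camera_params takes no time and is no camera call; for the wrist camera it gives the pose at the moment of the call.
- hand_in(): hands the job in; it is judged then, once.
The state is a dict: "t": time; "q": joint angles; "joint_vel": joint speeds; "joint_torque": joint torques, N m; "tcp_pos": TCP position; "ee_rot": TCP orientation; "contact_force": force on the tool from outside, world axes, zero at the start; "ft_torque": the same for the moment, N m; "width": finger opening in m; "grip_force": force on a finger pad.
Only numpy, scipy, OpenCV 4.12 (cv2) and the standard library are available. Lean on these libraries where they do the work, as an engineer would, in place of code of your own. Each camera call takes 0.05 s, during which the arm holds its last target. There are 200 camera calls.

## Working session

There is one attempt and no reset: what is moved stays moved. The work goes in short steps, Python scripts to look and compute and a tool call to move; the robot and the scene stay as the last step left them, time stands still between calls to the robot, and variables do not carry over. Pictures are saved under pics/ and viewed, at most 10 in all, crops included, and the job is handed in when it is done.

Besides the shell and the picture viewer there is one more tool, called in YAML: its name, and indented under it one key for each argument. send_rows: Moves the arm, as the interface text tells. Its arguments: {"type":"object","properties":{"increments":{"type":"array"},"grip":{"type":"number"},"newtons":{"type":"number"}},"required":["increments"]}

```bash
mkdir -p pics; python3 - <<'E'
from bench import *
import cv2,numpy as np
for n in("top","side"):
    p,d=grab_frame(n); np.savez(f"pics/{n}0.npz",p=p,d=d,**{k:np.array(v) for k,v in camera_params(n).items()})
    cv2.imwrite(f"pics/{n}0.png",cv2.resize(p[:,:,::-1],(800,600)))
    c=camera_params(n);print(n,c["fx"],c["cx"],c["cy"],np.round(c["cam_to_world"],3).tolist())
s=read_state();print(s["t"],s["tcp_pos"],s["ee_rot"],s["width"])
E
```

```text
top 374.02263528447565 260.7567671959851 191.99211049657666 [[-0.077, -0.976, 0.202, 0.304], [-0.997, 0.075, -0.014, -0.116], [-0.001, -0.203, -0.979, 1.274], [0.0, 0.0, 0.0, 1.0]]
side 372.2587202051607 252.15923745567008 194.23508152798982 [[0.886, -0.371, 0.277, 0.148], [-0.463, -0.694, 0.552, -0.915], [-0.012, -0.618, -0.786, 1.194], [0.0, 0.0, 0.0, 1.0]]
0.1 [ 0.22146652 -0.50289177  0.20043405] [-1.79887433e+02 -1.03313780e-02  2.37645690e+01] 0.09404305891323747
```

View pics/top0.png

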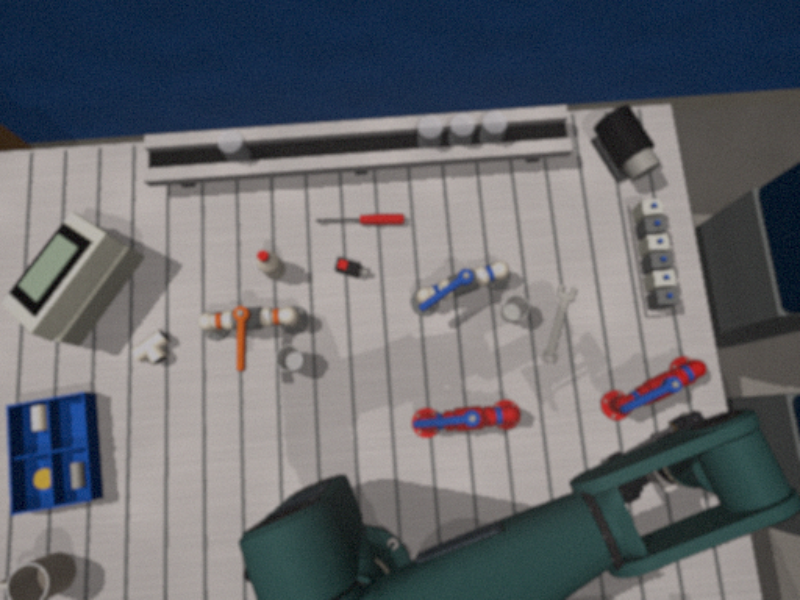

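View pics/side0.png

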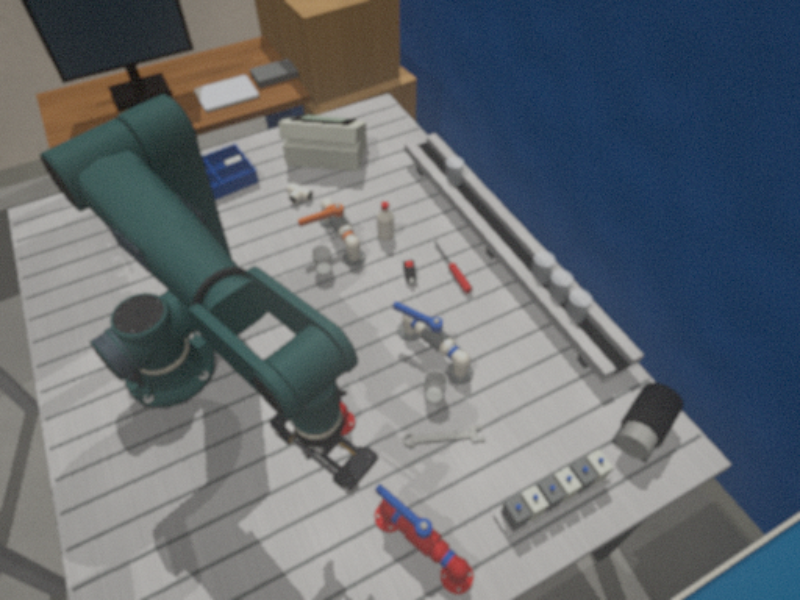

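Blue-lever candidates in the top view, in 800x600 pixels: a white-piped valve at (465,280) and two red-piped ones at (470,417) and (660,390). The white-piped one fits "white pipe, blue rings"; the red ones are the look-alikes. Orange valve is at (245,318), lever pointing to the robot. Cup_a is at (514,310) and cup_b at (291,360). I'll measure and confirm with a crop.

```bash
cat > h.py <<'E'
import numpy as np,cv2
def rays(c,uv):
    uv=np.atleast_2d(uv).astype(float);M=c["cam_to_world"]
    d=np.c_[(uv[:,0]-c["cx"])/c["fx"],(uv[:,1]-c["cy"])/c["fy"],np.ones(len(uv))]
    return M[:3,3],d@M[:3,:3].T
def onplane(c,uv,z):
    o,r=rays(c,uv);return o+r*((z-o[2])/r[:,2])[:,None]
def mask(p,col):
    h=cv2.cvtColor(p,cv2.COLOR_RGB2HSV)
    lo,hi=((100,110,60),(130,255,255)) if col=="blue" else ((5,130,90),(20,255,255))
    return cv2.inRange(h,lo,hi)
def lever(c,col,box):
    p=c["p"];m=mask(p,col);z=np.zeros_like(m);x0,y0,x1,y1=box;z[y0:y1,x0:x1]=m[y0:y1,x0:x1]
    n,l,s,ce=cv2.connectedComponentsWithStats(z);k=1+np.argmax(s[1:,4])
    ys,xs=np.where(l==k);P=onplane(c,np.c_[xs,ys],0.123)[:,:2]
    return P,(l==k)
E
python3 - <<'E'
from h import *
im=[]
for n,boxes in(("top",{"blue":(255,160,335,205),"orange":(120,190,200,245)}),("side",{"blue":(245,185,305,240),"orange":(185,125,235,160)})):
    c=dict(np.load(f"pics/{n}0.npz"))
    for col,b in boxes.items():
        P,m=lever(c,col,b)
        m0=P.mean(0);u,s,v=np.linalg.svd(P-m0,full_matrices=False);a=v[0];t=(P-m0)@a;w=(P-m0)@v[1]
        print(n,col,len(P),"ends",np.round(m0+a*t.min(),4),np.round(m0+a*t.max(),4),"len",np.ptp(t),"w",np.ptp(w),"ang",np.degrees(np.arctan2(a[1],a[0])))
        for lo in np.arange(t.min(),t.max(),.02):
            k=(t>=lo)&(t<lo+.02)
            if k.any(): print("   ",round(lo,3),np.round((w[k].min(),w[k].max()),3))
        x0,y0,x1,y1=b;cr=c["p"][y0-10:y1+10,x0-10:x1+10].copy();mm=m[y0-10:y1+10,x0-10:x1+10].astype('uint8')
        cr=cv2.resize(cr,(390,290));im.append(cr)
g=np.vstack([np.hstack(im[:2]),np.hstack(im[2:])]);cv2.imwrite("pics/crop1.png",g[:,:,::-1])
E
```

```text
top blue 189 ends [ 0.5886 -0.266 ] [ 0.5249 -0.1564] len 0.1267394110189884 w 0.03330008296059157 ang 120.1590231840986
    -0.06 [-0.015  0.014]
    -0.04 [-0.012  0.012]
    -0.02 [-0.008  0.007]
    0.0 [-0.019  0.005]
    0.02 [-0.01   0.007]
    0.04 [-0.005  0.008]
    0.06 [-0.004  0.006]
top orange 214 ends [0.5548 0.2014] [0.4292 0.2058] len 0.1256499723803462 w 0.031432090522199044 ang 177.96598329582605
    -0.057 [-0.016  0.015]
    -0.037 [-0.013  0.015]
    -0.017 [-0.009  0.006]
    0.003 [-0.006  0.007]
    0.023 [-0.006  0.007]
    0.043 [-0.005  0.004]
    0.063 [-0.005  0.004]
side blue 91 ends [ 0.5272 -0.1649] [ 0.5842 -0.2685] len 0.11823638709272319 w 0.01692111559050573 ang -61.18706791515828
    -0.059 [-0.005  0.007]
    -0.039 [-0.006  0.006]
    -0.019 [-0.006  0.006]
    0.001 [-0.006  0.004]
    0.021 [-0.008  0.005]
    0.041 [-0.007  0.009]
side orange 80 ends [0.5499 0.1959] [0.4331 0.1993] len 0.11685272236951033 w 0.03401167190190293 ang 178.31164383528818
    -0.053 [-0.014  0.017]
    -0.033 [-0.017  0.009]
    -0.013 [-0.008  0.007]
    0.007 [-0.006  0.007]
    0.027 [-0.006  0.007]
    0.047 [-0.006  0.005]
```

View pics/crop1.png

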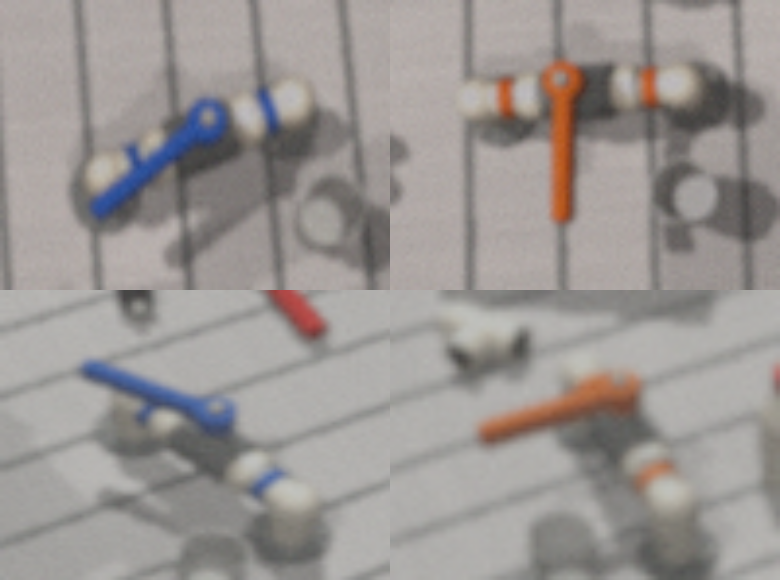

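The crop confirms it: the white-piped blue-ringed valve has its lever swung toward the robot, about 14° off the pipe. The orange lever is square across its pipe. Next, pipe yaws and bystander positions.

```bash
python3 - <<'E'
from h import *
c=dict(np.load("pics/top0.npz"));d=c["d"];v,u=np.mgrid[:384,:512]
o,r=rays(c,np.c_[u.ravel(),v.ravel()]);P=o+r*d.reshape(-1,1);ok=d.ravel()>0
for n,pv in(("blue",(.578,-.253)),("orange",(.538,.2))):
    q=P[ok&(np.hypot(P[:,0]-pv[0],P[:,1]-pv[1])<.11)&(P[:,2]>.045)&(P[:,2]<.092)]
    q=q[abs(q[:,0]-pv[0])<.06]
    vx,vy,x,y=cv2.fitLine(q[:,:2].astype('float32'),cv2.DIST_HUBER,0,.001,.001).ravel()
    t=(pv[1]-y)/vy
    print(n,len(q),"yaw",np.degrees(np.arctan2(-vx*np.sign(vy),abs(vy))),"axis x at pivot y",x+vx*t,"y ext",q[:,1].min(),q[:,1].max())
    l=P[ok&(np.hypot(P[:,0]-pv[0],P[:,1]-pv[1])<.13)&(P[:,2]>.1)&(P[:,2]<.14)];print("lever top z",np.median(l[:,2]),len(l))
for n,px,z in(("cup_a",(514,305),.07),("cup_b",(291,358),.07),("bottle",(264,257),.12)): print(n,onplane(c,np.array(px)*.64,z).round(3))
E
```

```text
blue 538 yaw 10.425263 axis x at pivot y 0.5826277 y ext -0.35805858850162836 -0.15139661113055414
lever top z 0.12144550569896828 249
orange 647 yaw -0.2240755 axis x at pivot y 0.53809434 y ext 0.10015361754188588 0.3061362927869995
lever top z 0.1209450024776142 321
cup_a [[ 0.525 -0.356  0.07 ]]
cup_b [[0.449 0.115 0.07 ]]
bottle [[0.654 0.153 0.12 ]]
```

send_rows:
  increments:
    - [[2.5,2.5,0],1]
    - [[2.5,2.5,0],1]
    - [[2.5,2.5,0],1]
    - [[2.5,2.5,0],1]
    - [[2.5,2.5,0],1]
    - [[2.5,2.5,0],1]
    - [[2.5,2.5,0],0]
    - [[2.5,2.5,0],0]
    - [[2.5,2.5,0],0]
    - [[2.5,2.5,0],0]
  grip: 0
  newtons: 20

```text
t: 0.93
tcp_pos: [0.4724, -0.2518, 0.201]
ee_rot: [-180.0, 0.0, 29.8]
contact_force: [0.3, -0.4, 0.8]
width: 0.0308
grip_force: 0.0
```

send_rows:
  increments:
    - [[2.4,2.3,0],0]
    - [[2.4,2.3,0],0]
    - [[2.4,2.3,0],0]
    - [[2.4,2.3,0],0]
    - [[0,0,0],0]
    - [[0,0,0],0]

```text
t: 1.43
tcp_pos: [0.568, -0.16, 0.2003]
ee_rot: [-179.9, 0.1, 29.9]
contact_force: [-0.1, -0.6, -0.1]
width: 0.0002
grip_force: 0.0
```

send_rows:
  increments:
    - [[0,0,-2],0]
    - [[0,0,-2],0]
    - [[0,0,-2],0]
    - [[0,0,-1.2],0]
    - [[0,0,-1],0]
    - [[0,0,0],0]
    - [[0,0,0],0]

```text
t: 2.02
tcp_pos: [0.5673, -0.1619, 0.1195]
ee_rot: [-180.0, 0.0, 29.7]
contact_force: [0.9, 1.1, 0.5]
width: 0.0004
grip_force: 0.0
```

```bash
python3 - <<'E'
from bench import *
import cv2,numpy as np
p,_=grab_frame("top");q,_=grab_frame("side")
a=cv2.resize(p[140:230,230:350,::-1],(400,300));b=cv2.resize(q[165:255,220:340,::-1],(400,300))
cv2.imwrite("pics/c2.png",np.hstack([a,b]))
E
```

```text
(no output)
```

View pics/c2.png

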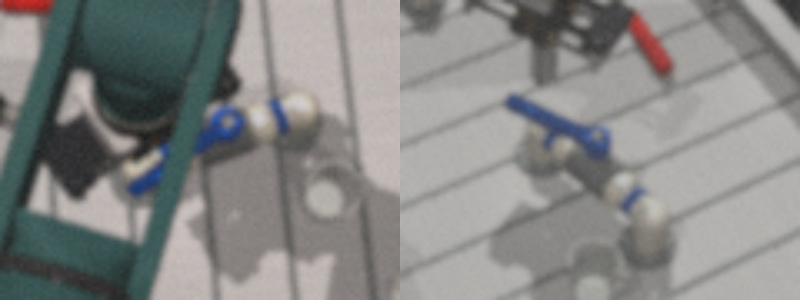

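send_rows:
  increments:
    - [[-0.85,-0.45,0],0]
    - [[-0.85,-0.45,0],0]
    - [[-0.7,-0.35,0],5]
    - [[-0.7,-0.35,0],5]
    - [[-0.6,-0.4,0],5]
    - [[-0.6,-0.5,0],5]
    - [[-0.55,-0.5,0],5]
    - [[-0.55,-0.5,0],5]

```text
t: 2.78
tcp_pos: [0.5128, -0.1971, 0.1203]
ee_rot: [179.9, 0.0, 60.0]
contact_force: [0.9, -0.1, -0.1]
width: 0.0002
grip_force: 0.0
```

send_rows:
  increments:
    - [[-0.4,-0.6,0],5]
    - [[-0.4,-0.6,0],5]
    - [[-0.4,-0.65,0],5]
    - [[-0.25,-0.7,0],5]
    - [[-0.25,-0.7,0],5]
    - [[-0.2,-0.75,0],5]
    - [[0,0,0],0]

```text
t: 3.37
tcp_pos: [0.4937, -0.238, 0.1203]
ee_rot: [180.0, 0.1, 89.7]
contact_force: [-0.1, -0.7, -0.0]
width: 0.0005
grip_force: 0.0
```

```bash
python3 - <<'E'
from bench import *
import cv2,numpy as np
p,_=grab_frame("top");q,_=grab_frame("side")
a=cv2.resize(p[140:230,230:350,::-1],(400,300));b=cv2.resize(q[165:255,220:340,::-1],(400,300))
cv2.imwrite("pics/c3.png",np.hstack([a,b]))
E
```

```text
(no output)
```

View pics/c3.png

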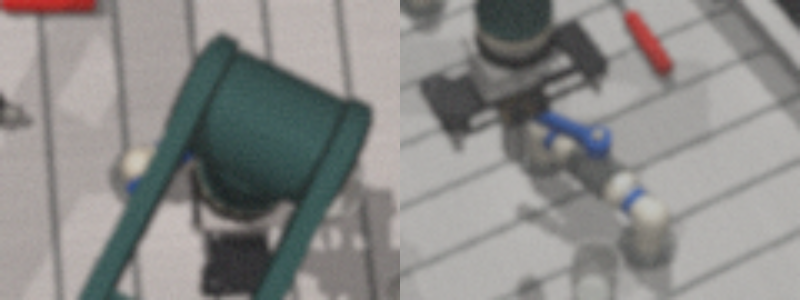

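```bash
python3 - <<'E'
from bench import *
from h import *
c=camera_params("top");s=camera_params("side");w=camera_params("wrist")
for f in (s,c):
    M=np.linalg.inv(f["cam_to_world"])
    for P in ((.494,-.238,.095),(.494,-.238,.12),(.521,-.154,.11),(.579,-.253,.11),(.467,-.285,.11)):
        q=M@np.r_[P,1];print(P,(q[0]/q[2]*f["fx"]+f["cx"]).round(1),(q[1]/q[2]*f["fy"]+f["cy"]).round(1))
p,_=grab_frame("wrist");q,_=grab_frame("side")
cv2.imwrite("pics/c4.png",np.hstack([cv2.resize(p[:,:,::-1],(400,300)),cv2.resize(q[170:230,230:310,::-1],(400,300),interpolation=cv2.INTER_CUBIC)]))
st=read_state();print(st["tcp_pos"],st["ee_rot"],st["contact_force"],st["t"])
E
```

```text
(0.494, -0.238, 0.095) 254.2 216.6
(0.494, -0.238, 0.12) 254.1 212.6
(0.521, -0.154, 0.11) 250.0 195.0
(0.579, -0.253, 0.11) 277.0 208.1
(0.467, -0.285, 0.11) 253.5 227.1
(0.494, -0.238, 0.095) 294.8 205.8
(0.494, -0.238, 0.12) 295.5 204.5
(0.521, -0.154, 0.11) 268.0 198.7
(0.579, -0.253, 0.11) 297.4 178.6
(0.467, -0.285, 0.11) 310.9 212.4
[ 0.49453226 -0.23623266  0.11984021] [1.79968419e+02 4.51458591e-03 8.96754676e+01] [-0.45300172 -0.53267831 -0.67075558] 3.5667
```

View pics/c4.png

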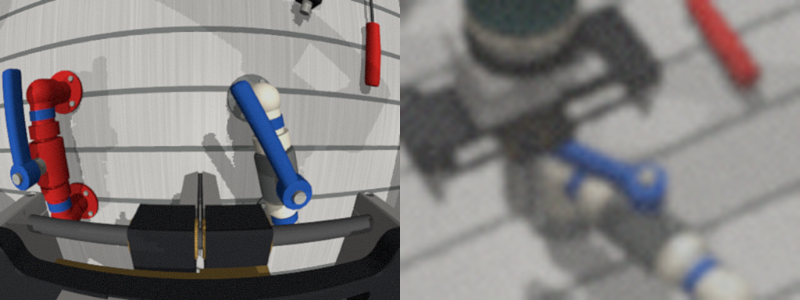

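The wrist view shows the blue lever unmoved (hub at (295,190), tip at (240,90) in the left half), with the fingers now on its near side. So they slipped past without pushing. I'll check the fingertip height and lever position using the wrist camera.

```bash
cat >> h.py <<'E'
def wrays(c,uv):
    uv=np.atleast_2d(uv).astype(float);x=(uv[:,0]-c["cx"])/c["fx"];y=(uv[:,1]-c["cy"])/c["fy"];t=np.hypot(x,y)+1e-12
    d=np.c_[np.sin(t)*x/t,np.sin(t)*y/t,np.cos(t)];M=c["cam_to_world"];return M[:3,3],d@M[:3,:3].T,np.cos(t)
def wplane(c,uv,z):
    o,r,_=wrays(c,uv);return o+r*((z-o[2])/r[:,2])[:,None]
def wpts(c,d):
    v,u=np.mgrid[:384,:512];o,r,ct=wrays(c,np.c_[u.ravel(),v.ravel()])
    return (o+r*(d.ravel()/ct)[:,None]).reshape(384,512,3)
E
python3 - <<'E'
from bench import *
from h import *
c=camera_params("wrist");p,d=grab_frame("wrist");X=wpts(c,d);print(c["fx"],c["cx"],c["cy"],c["cam_to_world"][:3,3])
m=mask(p,"blue");n,l,s,ce=cv2.connectedComponentsWithStats(m)
for k in range(1,n):
    if s[k,4]>300:
        ys,xs=np.where((l==k)&(d>0));z=X[ys,xs,2];e=wplane(c,np.c_[xs,ys],.123)[:,:2]
        m0=e.mean(0);_,_,v=np.linalg.svd(e-m0,full_matrices=False);t=(e-m0)@v[0]
        print(s[k],ce[k],"z",np.percentile(z,[10,50,90]).round(3),"ends",m0+v[0]*t.min(),m0+v[0]*t.max(),np.ptp(t))
for v in range(205,345,10): print(v,[np.round(X[v,u],3).tolist() if d[v,u]>0 else 0 for u in(252,258)])
E
```

```text
297.3186396354542 255.817593502296 192.51033857598918 [ 0.49505954 -0.16187513  0.30310041]
[   3   89   49  155 3595] [ 22.33212796 166.77663421] z [0.108 0.12  0.123] ends [ 0.30922958 -0.12527917] [ 0.31427458 -0.25235353] 0.12717447280737976
[ 295  104  104  165 4543] [347.1657495 185.4340744] z [0.118 0.122 0.123] ends [ 0.52452516 -0.1554949 ] [ 0.59110695 -0.26636781] 0.12932879627418706
[ 38 139  32  16 379] [ 53.37203166 146.57519789] z [0.063 0.074 0.078] ends [ 0.36521356 -0.1739837 ] [ 0.33413628 -0.17560734] 0.031119666604481823
[ 60 254  31  18 302] [ 76.04966887 264.52317881] z [0.063 0.074 0.078] ends [ 0.36852335 -0.26306014] [ 0.3363454 -0.2727692] 0.033610802813683574
205 [[0.491, -0.256, 0.0], [0.497, -0.256, 0.0]]
215 [[0.491, -0.268, -0.001], [0.497, -0.268, 0.0]]
225 [[0.493, -0.227, 0.134], [0.496, -0.229, 0.131]]
235 [[0.493, -0.228, 0.149], [0.496, -0.229, 0.146]]
245 [[0.493, -0.227, 0.164], [0.496, -0.228, 0.161]]
255 [[0.493, -0.229, 0.172], [0.496, -0.228, 0.172]]
265 [[0.493, -0.228, 0.182], [0.496, -0.229, 0.181]]
275 [[0.493, -0.229, 0.191], [0.496, -0.229, 0.191]]
285 [[0.494, -0.206, 0.235], [0.496, -0.232, 0.194]]
295 [[0.494, -0.206, 0.239], [0.495, -0.209, 0.235]]
305 [[0.494, -0.209, 0.24], [0.495, -0.21, 0.238]]
315 [[0.494, -0.21, 0.243], [0.495, -0.213, 0.239]]
325 [[0.494, -0.213, 0.243], [0.496, -0.36, 0.071]]
335 [[0.489, -0.438, -0.0], [0.497, -0.438, 0.001]]
```

```bash
python3 - <<'E'
from bench import *
from h import *
c=camera_params("wrist");p,d=grab_frame("wrist");X=wpts(c,d)
for v in range(215,229): print(v,[np.round(X[v,u],3).tolist() for u in(248,252,255,258,262)])
o,r,_=wrays(c,[[255,219]]);print(o+r*((-.228-o[1])/r[:,1])[:,None])
print(read_state()["width"])
E
```

```text
215 [[0.486, -0.268, -0.002], [0.491, -0.267, -0.0], [0.494, -0.268, -0.001], [0.497, -0.268, -0.001], [0.502, -0.268, -0.001]]
216 [[0.486, -0.269, -0.001], [0.491, -0.269, -0.001], [0.494, -0.269, -0.001], [0.497, -0.268, 0.0], [0.502, -0.268, 0.0]]
217 [[0.486, -0.27, -0.001], [0.491, -0.27, 0.0], [0.494, -0.27, -0.001], [0.497, -0.27, 0.0], [0.502, -0.27, -0.001]]
218 [[0.486, -0.271, -0.0], [0.491, -0.271, -0.0], [0.494, -0.271, 0.001], [0.497, -0.271, 0.001], [0.502, -0.271, 0.0]]
219 [[0.486, -0.272, -0.0], [0.493, -0.227, 0.124], [0.494, -0.272, -0.001], [0.497, -0.272, -0.001], [0.502, -0.272, -0.0]]
220 [[0.49, -0.227, 0.126], [0.493, -0.227, 0.125], [0.494, -0.273, -0.0], [0.497, -0.273, -0.0], [0.499, -0.227, 0.126]]
221 [[0.49, -0.227, 0.128], [0.493, -0.227, 0.127], [0.494, -0.274, 0.001], [0.497, -0.275, -0.0], [0.499, -0.227, 0.128]]
222 [[0.49, -0.227, 0.129], [0.493, -0.227, 0.129], [0.494, -0.229, 0.125], [0.496, -0.228, 0.126], [0.499, -0.227, 0.13]]
223 [[0.49, -0.227, 0.131], [0.493, -0.227, 0.131], [0.494, -0.228, 0.128], [0.496, -0.228, 0.127], [0.499, -0.227, 0.132]]
224 [[0.49, -0.227, 0.133], [0.493, -0.227, 0.132], [0.494, -0.229, 0.128], [0.496, -0.229, 0.128], [0.499, -0.227, 0.133]]
225 [[0.49, -0.227, 0.135], [0.493, -0.227, 0.135], [0.494, -0.228, 0.131], [0.496, -0.229, 0.13], [0.499, -0.227, 0.134]]
226 [[0.49, -0.227, 0.137], [0.493, -0.227, 0.136], [0.494, -0.228, 0.133], [0.496, -0.228, 0.133], [0.499, -0.227, 0.136]]
227 [[0.49, -0.227, 0.138], [0.493, -0.227, 0.138], [0.494, -0.228, 0.135], [0.496, -0.228, 0.134], [0.499, -0.227, 0.138]]
228 [[0.49, -0.227, 0.14], [0.493, -0.227, 0.138], [0.494, -0.229, 0.135], [0.496, -0.228, 0.136], [0.499, -0.227, 0.14]]
[[ 0.49447833 -0.228       0.12104145]]
0.0003937833987684954
```

The closed fingertips are really at z ≈ 0.124 with the TCP at 0.120, so they cleared the lever top (0.123). The closed fingers stand about 29 mm shorter than stated. I'll redo this with the TCP at about 0.092.

send_rows:
  increments:
    - [[0,0,2],0]
    - [[0,0,1.5],-6]
    - [[0.8,0.8,0],-6]
    - [[1,1,0],-6]
    - [[1,1,0],-6]
    - [[1,1,0],-6]
    - [[1,1,0],-6]
    - [[1,1,0],-6]
    - [[1,1,0],-6]
    - [[0.55,0.8,0],-6]

```text
t: 4.5
tcp_pos: [0.5691, -0.1591, 0.1543]
ee_rot: [-180.0, -0.0, 35.5]
contact_force: [0.2, -0.2, -0.5]
width: 0.0005
grip_force: 0.0
```

send_rows:
  increments:
    - [[0,0,0],-6]
    - [[0,0,-2],0]
    - [[0,0,-2],0]
    - [[0,0,-1.5],0]
    - [[0,0,-0.8],0]
    - [[0,0,0],0]
    - [[0,0,0],0]

```text
t: 5.08
tcp_pos: [0.5681, -0.1602, 0.0915]
ee_rot: [-180.0, 0.0, 29.8]
contact_force: [-0.3, 0.2, 0.8]
width: 0.0009
grip_force: 0.0
```

send_rows:
  increments:
    - [[-0.85,-0.5,0],0]
    - [[-0.85,-0.5,0],0]
    - [[-0.7,-0.35,0],5]
    - [[-0.7,-0.35,0],5]

```text
t: 5.42
tcp_pos: [0.5381, -0.1772, 0.0931]
ee_rot: [179.8, -0.3, 40.0]
contact_force: [4.4, 2.7, -1.9]
width: 0.0002
grip_force: 2.1
```

```bash
cat > lv.py <<'E'
from bench import *
from h import *
import sys
col=sys.argv[1]
c=camera_params("wrist");p,d=grab_frame("wrist");X=wpts(c,d);cv2.imwrite("pics/w_%.2f.png"%read_state()["t"],p[:,:,::-1])
m=mask(p,col)&np.where((d>0)&(X[:,:,2]>.112)&(X[:,:,2]<.135),255,0).astype('uint8')
n,l,s,ce=cv2.connectedComponentsWithStats(m)
for k in range(1,n):
    if s[k,4]>150:
        ys,xs=np.where(l==k);e=wplane(c,np.c_[xs,ys],.123)[:,:2]
        m0=e.mean(0);_,_,v=np.linalg.svd(e-m0,full_matrices=False);t=(e-m0)@v[0];v=v[0]
        print(ce[k].round(),"ends",m0+v*t.min(),m0+v*t.max(),np.ptp(t),"ang",np.degrees(np.arctan2(v[1],v[0]))%180)
E
python3 lv.py blue
```

```text
[366. 260.] ends [ 0.59638128 -0.26366087] [ 0.54397244 -0.19311968] 0.08787914971179062 ang 126.61063942176183
```

Contact force is about 5 N and the lever is turning. I'll continue the arc.

send_rows:
  increments:
    - [[-0.6,-0.4,0],5]
    - [[-0.6,-0.5,0],5]
    - [[-0.55,-0.5,0],5]
    - [[-0.55,-0.5,0],5]
    - [[-0.4,-0.6,0],5]
    - [[-0.4,-0.6,0],5]
    - [[-0.4,-0.65,0],5]
    - [[-0.25,-0.7,0],5]
    - [[-0.25,-0.7,0],5]
    - [[-0.2,-0.75,0],5]

```text
t: 6.3
tcp_pos: [0.4958, -0.236, 0.093]
ee_rot: [179.8, -0.1, 89.9]
contact_force: [3.2, 3.7, 0.7]
width: 0.0007
grip_force: 1.6
```

```bash
python3 lv.py blue
```

```text
[  8. 219.] ends [ 0.32235211 -0.16775746] [ 0.31050334 -0.25387801] 0.08693182673515673 ang 82.16622277266762
[366. 263.] ends [ 0.59886746 -0.25062665] [ 0.51145781 -0.24279599] 0.08775971652697205 ang 174.88077864618725
```

send_rows:
  increments:
    - [[-0.05,-0.75,0],5]
    - [[0,-0.75,0],5]
    - [[0.05,-0.5,0],4]
    - [[0,0,0],0]

```text
t: 6.68
tcp_pos: [0.4944, -0.2572, 0.0923]
ee_rot: [-180.0, 0.0, 103.6]
contact_force: [-0.3, 1.0, -1.3]
width: 0.0002
grip_force: 0.0
```

send_rows:
  increments:
    - [[0.05,-0.3,0],0]
    - [[0.05,-0.3,0],0]
    - [[0,0,0],0]

```text
t: 6.93
tcp_pos: [0.4952, -0.2604, 0.092]
ee_rot: [-179.9, -0.3, 103.7]
contact_force: [-4.4, 6.3, 5.9]
width: 0.0002
grip_force: 3.9
```

```bash
python3 lv.py blue
```

```text
[12. 75.] ends [ 0.30516276 -0.1339423 ] [ 0.31751257 -0.25036377] 0.11707466582194517 ang 96.0552028404696
[367. 261.] ends [ 0.59744056 -0.24782416] [ 0.51188834 -0.26255923] 0.08681188831412152 ang 9.772451262198047
```

send_rows:
  increments:
    - [[0.05,-0.3,0],0]
    - [[0.05,-0.3,0],0]
    - [[0,0,0],0]
    - [[0,0,0],0]

```text
t: 7.32
tcp_pos: [0.4952, -0.2606, 0.0921]
ee_rot: [-179.9, -0.9, 103.8]
contact_force: [-7.0, 19.4, 11.5]
width: 0.0001
grip_force: 10.4
```

send_rows:
  increments:
    - [[0.05,-0.2,0],0]
    - [[0.05,-0.2,0],0]
    - [[0,0,0],0]
    - [[0,0,0],0]

```text
t: 7.65
tcp_pos: [0.4952, -0.2607, 0.0921]
ee_rot: [-179.8, -1.4, 103.9]
contact_force: [-11.0, 27.1, 16.4]
width: 0.0002
grip_force: 14.9
```

```bash
python3 lv.py blue
```

```text
[13. 76.] ends [ 0.30540441 -0.13486294] [ 0.31576966 -0.25131841] 0.11691584166556501 ang 95.08627318218653
[366. 261.] ends [ 0.5976847  -0.24815058] [ 0.51194216 -0.26294189] 0.08700900026728017 ang 9.787665851075388
```

The stop is reached: force climbs to 27 N with no motion, and the lever angle of 189.8° matches square across the pipe (yaw ≈10°). I'll back off and go to the orange valve.

send_rows:
  increments:
    - [[0,1.5,0],0]
    - [[0,1.5,0],0]
    - [[0,0,3],0]
    - [[0,0,3],0]
    - [[0,0,3],0]
    - [[0,0,2],0]
    - [[-0.4,3.5,0],-2]
    - [[-0.4,3.5,0],-2]
    - [[-0.4,3.5,0],-2]
    - [[-0.4,3.5,0],-2]

```text
t: 8.53
tcp_pos: [0.4823, -0.1016, 0.2017]
ee_rot: [179.9, 0.1, 95.5]
contact_force: [0.3, 1.5, -0.7]
width: 0.0005
grip_force: 0.0
```

send_rows:
  increments:
    - [[-0.4,3.5,0],-2]
    - [[-0.4,3.5,0],-2]
    - [[-0.4,3.5,0],-2]
    - [[-0.4,3.5,0],-2]
    - [[-0.4,3.5,0],0]
    - [[-0.4,3.5,0],0]
    - [[0,3.2,0],0]
    - [[0,0,0],0]
    - [[0,0,0],0]

```text
t: 9.28
tcp_pos: [0.4583, 0.1407, 0.2015]
ee_rot: [179.9, 0.1, 87.9]
contact_force: [0.5, -0.9, 1.2]
width: 0.0004
grip_force: 0.0
```

```bash
python3 lv.py orange; python3 - <<'E'
from bench import *
from h import *
p,_=grab_frame("top");np.savez("pics/top5.npz",p=p)
c=dict(camera_params("top"),p=p)
P,m=lever(c,"blue",(255,160,335,225));m0=P.mean(0);_,_,v=np.linalg.svd(P-m0,full_matrices=False);t=(P-m0)@v[0];print(m0+v[0]*t.min(),m0+v[0]*t.max(),np.ptp(t),np.degrees(np.arctan2(v[0][1],v[0][0])))
c=dict(camera_params("wrist"));w,_=grab_frame("wrist")
cv2.imwrite("pics/c5.png",np.hstack([cv2.resize(p[140:230,230:350,::-1],(400,300)),cv2.resize(w[:,:,::-1],(400,300))]))
E
```

```text
[295. 125.] ends [0.55719137 0.20389263] [0.42983329 0.2078727 ] 0.12742025539850554 ang 178.2100328074627
[ 0.59425803 -0.24832804] [ 0.47499935 -0.28186892] 0.12388552301925987 -164.29163851529452
```

View pics/c5.png

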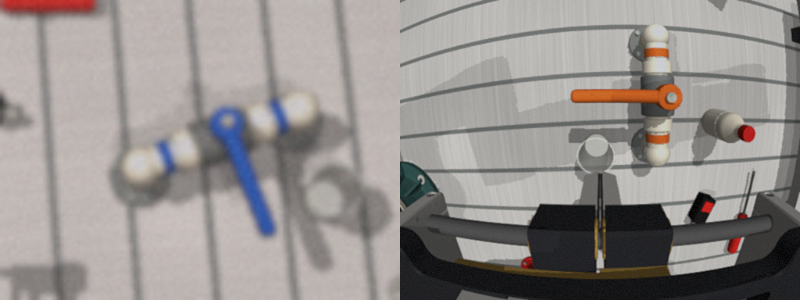

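Left: blue lever is square across its pipe, from hub (228,122) to tip (267,232). Cup_a at (330,190) is undisturbed. Right: orange lever from hub (668,97) to tip (575,97), with cup_b at (595,153) near the finger path but lower than it.

send_rows:
  increments:
    - [[0,1.2,0],0]
    - [[0,1.2,0],0]
    - [[0,0,-3],0]
    - [[0,0,-3],0]
    - [[0,0,-3],0]
    - [[0,0,-1.2],0]
    - [[0,0,-0.8],0]
    - [[0,0,0],0]
    - [[0,0,0],0]

```text
t: 10.18
tcp_pos: [0.459, 0.1639, 0.0927]
ee_rot: [179.9, -0.0, 87.8]
contact_force: [-0.6, -0.2, 0.3]
width: 0.0006
grip_force: 0.0
```

send_rows:
  increments:
    - [[0,0.8,0],0]
    - [[0,0.9,0],0]
    - [[0,0.8,0],0]
    - [[-0.05,0.65,0],-4]
    - [[-0.05,0.65,0],-4]
    - [[0,0.65,0],-4]
    - [[0.1,0.7,0],-5]
    - [[0.15,0.7,0],-5]
    - [[0.2,0.7,0],-5]

```text
t: 10.93
tcp_pos: [0.4618, 0.2293, 0.0928]
ee_rot: [179.9, 0.1, 60.5]
contact_force: [-0.7, -3.2, 2.6]
width: 0.0006
grip_force: 1.8
```

```bash
python3 lv.py orange
```

```text
[311. 215.] ends [0.55654112 0.19984639] [0.44533901 0.26203253] 0.12740888620751833 ang 150.78532570211817
```

On track: lever at 150.8°. Continuing.

send_rows:
  increments:
    - [[0.25,0.65,0],-5]
    - [[0.3,0.65,0],-5]
    - [[0.4,0.65,0],-5]
    - [[0.45,0.6,0],-5]
    - [[0.5,0.55,0],-5]
    - [[0.5,0.5,0],-5]
    - [[0.6,0.45,0],-5]
    - [[0.6,0.4,0],-5]
    - [[0.6,0.35,0],-5]

```text
t: 11.73
tcp_pos: [0.5024, 0.2787, 0.0921]
ee_rot: [-179.9, 0.1, 15.7]
contact_force: [-3.9, -0.3, 2.5]
width: 0.0003
grip_force: 1.8
```

send_rows:
  increments:
    - [[0.7,0.3,0],-5]
    - [[0.7,0.2,0],-4]
    - [[0.3,0.1,0],-2]
    - [[0,0,0],0]

```text
t: 12.07
tcp_pos: [0.5201, 0.285, 0.092]
ee_rot: [-179.9, 0.1, 4.9]
contact_force: [-2.9, 0.1, 0.5]
width: 0.0002
grip_force: 1.2
```

```bash
python3 lv.py orange
```

```text
[311. 217.] ends [0.5467855  0.18986085] [0.53954555 0.3170677 ] 0.12741271280869007 ang 93.25746299848011
```

send_rows:
  increments:
    - [[0.3,0,0],-2]
    - [[0.3,0,0],-2]
    - [[0.3,0,0],0]
    - [[0,0,0],0]

```text
t: 12.45
tcp_pos: [0.525, 0.2847, 0.0916]
ee_rot: [-179.9, 0.6, 1.0]
contact_force: [-11.3, 3.7, 5.7]
width: 0.0004
grip_force: 6.1
```

send_rows:
  increments:
    - [[0.3,0,0],0]
    - [[0.2,0,0],0]
    - [[0,0,0],0]
    - [[0,0,0],0]

```text
t: 12.78
tcp_pos: [0.5251, 0.2847, 0.0916]
ee_rot: [-180.0, 1.1, 1.0]
contact_force: [-23.5, 2.0, 11.3]
width: 0.0008
grip_force: 11.8
```

```bash
python3 lv.py orange
```

```text
[309. 218.] ends [0.54619906 0.18946744] [0.54646841 0.3170133 ] 0.12754613801217832 ang 89.87900006468831
```

At the stop: 23.5 N with no motion, lever at 89.9° against the pipe at 90°. I'll back off, lift and make a final check.

send_rows:
  increments:
    - [[-1.5,0,0],0]
    - [[-1.5,0,0],0]
    - [[0,0,3],0]
    - [[0,0,3],0]
    - [[0,0,3],0]
    - [[0,0,2],0]
    - [[-3,-2,0],0]
    - [[-3,-2,0],0]
    - [[-3,-2,0],0]
    - [[0,0,0],0]

```text
t: 13.67
tcp_pos: [0.41, 0.2205, 0.2011]
ee_rot: [179.9, 0.1, 0.8]
contact_force: [0.5, 0.1, -0.7]
width: 0.0005
grip_force: 0.0
```

send_rows:
  increments:
    - [[-1,-3,0],0]
    - [[-1,-3,0],0]
    - [[-1,-3,0],0]
    - [[-1,-3,0],0]
    - [[0,0,0],0]
    - [[0,0,0],0]

```text
t: 14.17
tcp_pos: [0.3753, 0.1023, 0.2021]
ee_rot: [-180.0, -0.2, 0.7]
contact_force: [-0.9, 1.1, -0.2]
width: 0.0003
grip_force: 0.0
```

```bash
python3 - <<'E'
from bench import *
import cv2
p,_=grab_frame("top");cv2.imwrite("pics/f.png",cv2.resize(p[:,:,::-1],(800,600)))
E
```

```text
(no output)
```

View pics/f.png

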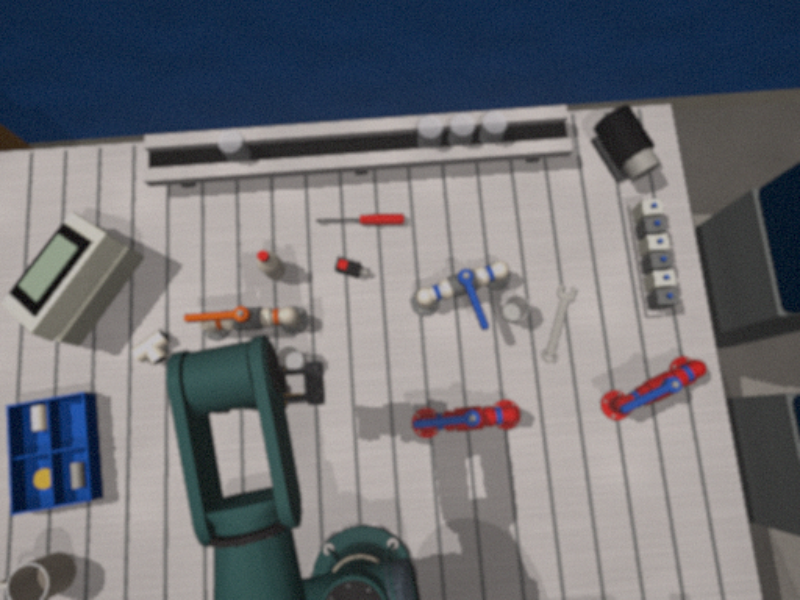

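The final view shows the blue lever square across its pipe (hub (465,275) to tip (485,325)) and the orange lever in line with its pipe (hub (241,313) to tip (188,318)). The bystanders in view are in place; cup_b at (291,358) is partly hidden by the arm. Handing in.

```bash
python3 -c "
from bench import *
print(hand_in())"
```

```text
the job is handed in; nothing more can be done
None
```

The blue valve was closed to its stop first, then the orange valve opened to its stop, and the job was handed in at about 14 s with the arm clear; no bystander I could see had moved (cup_b was partly hidden by the arm in the last picture), and a first pass at the blue lever slid over it without moving it.

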